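# Tighten the castle nut of a glue-up press and bring it to its cotter hole

## Robot

A 6-joint arm with a two-finger parallel gripper is mounted at the origin on the work surface. World frame = base frame: x ahead of the robot, y to its left, z up, the work surface at z = 0. Lengths are in mm, angles in degrees, forces in N, time in s.
With the tool pointing down it reaches from about 350 to 850 mm from the base axis. Payload 8.1 kg.
Tool frame: the origin (TCP) lies midway between the tips of the shut fingers; the grasp point (between the pads) lies 19 mm behind it; z points along the fingers, y is the line along which they close (so a half turn about z gives the same grasp; the last joint's range is limited). The gripper opens to 85 mm and grips with 20 to 120 N. Pads are 22 mm wide; open, the fingers measure 114 mm over their backs; the gripper's body (76 mm by 85 mm) begins 54 mm behind the grasp point. The pads swing forward as they close: fully open they stand 13 mm farther back than shut.
Start: joints at [-77.773, 7.471, 85.268, -0, 87.261, -4.893], TCP at [176.644, -573.413, 231.292] pointing down, gripper open.
Joint ranges: [-169.43, 169.43], [-51.17, 129.36], [1.28, 143.12], [-76.62, 256.62], [0, 156.53], [-152.29, 152.29]. Speed limits (degrees/s): [136.94, 136.94, 159.86, 180, 180, 180].

## Interface

Orientations are given as [roll, pitch, yaw] about the fixed x, y, z axes, in that order (R = Rz(yaw) Ry(pitch) Rx(roll)).
In Python, from bench import sense, snapshot, camera_params, hand_in, masks_of, pinpoint gives the robot as it stands.
- The arm moves only by the tool step_arm, never from a script. Its argument "targets" is a list of rows, each an object with "angular": the turn, a rotation vector about the tool's x, y, z scaled (see below), a list of three; "dp": the shift along the tool's x, y, z scaled (see below), a list of three; "fingers": the closure, from 0 (fully open) to 1 (shut). A call has exactly 8 rows; each row is the pose to reach, as a shift and turn from the pose commanded when the call began, along the tool's axes at that moment, turning the shorter way round; what a row does not reach only later rows make up. The controller multiplies each number of a shift by 0.2 m and each number of a turn by 180 degrees. A row lasts 1/8 s, in which the tool goes at most 62.5 mm and 10.7 degrees, less where a joint would pass 70% of its speed; a pose out of reach is approached as far as the arm can. A call with a number of a shift or a turn outside -1 to 1 is refused whole. A call with a gripper value outside its range is refused whole. The fingers move at their own pace and stop on an object; "newtons" is the grip in N (left out, the last holds). Time passes only in rows, so rows that repeat a pose let the fingers close, or fill a call up. It gives the time, the measured TCP pose, the force, the opening and the grip force at its end, in the units of the state.
- sense(): the state, without advancing time (a new reading comes with each control period).
- snapshot(name): name is "scene" or "top" or "wrist"; returns the picture (420x560x3 uint8, blue, green, red); there is no depth.
- camera_params(name): a dict with "vfov" (degrees; the focal length in pixels is half the picture's height over the tangent of half this angle, whatever the lens; pixels are square), "cx", "cy" (the principal point, pixels), "D" ([k1, k2, p1, p2, k3] as OpenCV has them; the pictures are not rectified), "R" (3x3) and "t" (3): a world point X has camera coordinates R X + t. Camera axes: x right, y down, z forward; pixel columns grow to the right and rows downward; lengths in mm; the calibration is good to about 2 mm. A picture is of the moment at which its call begins: read the wrist's pose just before it. camera_params takes no time and is no camera call; for the wrist camera it gives the pose at the moment of the call.
- hand_in(): hands the job in; it is judged then, once.
Trained networks look in the newest picture that a camera, given by its name, has taken for a name from the list of things; names that differ only in an ending like _2 or _b are one class to them, and where a whole thing is asked for, a point or a joint stands for the part that bears it (a point fixed in the world has none). Each returns a list of dicts, best first, with "conf" (0 to 1); they miss things now and then, are a little off and sometimes report something else, mostly with a low value. They report only what shows in the picture. A call takes as long as a camera call.
- masks_of(camera, label): "pixels" (420x560 bool, what is visible of it) and "at" ([column, row] in pixels, amid what is visible of it).
- pinpoint(camera, label): "at" ([column, row] in pixels: a listed point, or the origin of a listed thing).
The state is a dict: "time": time; "joint_pos": joint angles; "qd": joint speeds; "joint_efforts": joint torques, N m; "tool_pos": TCP position; "tcp_rot": TCP orientation; "ft_force": force on the tool from outside, world axes, zero at the start; "wrist_torque": the same for the moment, N m; "finger_gap": finger opening in mm; "grip_force": force on a finger pad.
Only numpy, scipy, OpenCV 4.12 (cv2) and the standard library are available. Lean on these libraries where they do the work, as an engineer would, in place of code of your own. Each camera call takes 0.05 s, during which the arm holds its last target. There are 200 camera calls.

## Task

Swing the folded crank handle on the glue-up press fully up into its working position, then crank the castle nut clockwise until it bites on the pressure bar. From there keep turning the same way just far enough that the next slot of the nut lines up with the cotter hole in the stud so that a cotter pin could go straight through (if a slot lines up right where it bites, go on to the following slot; never slacken it back). Let go with the handle still standing up, and leave everything else on the bench alone.

Things in the scene. Friction and masses are not known exactly. Their poses are not given: they have to be found in the camera images.
- press: Glue-up press fixed to the bench: plywood base board 260 (x) x 300 (y) x 18 mm, pine slats 30 mm high lying along y on it, a hardwood bar across their top and an upright 28 mm steel stud through the middle that carries a castle nut. Origin: centre of the base board's underside, on the stud's axis; z up. The stud's cotter hole runs along this body's x axis.
- stud_top (a point): Middle of the stud's top end, 130 mm above the bench. A dark groove across it (26 x 3 mm) shows the direction of the 7 mm cotter hole 13 mm below, which is level and parallel to the press's x axis, at the height of the nut's slots. The stud does not turn.
- bar: Hardwood pressure bar 56 (x) x 270 (y) x 34 mm, its top 82 mm above the bench; origin at the middle of its top. It lies still until the nut bites, then is drawn down 2 mm per turn.
- nut: Steel castle nut on the stud, 55 mm across flats, 42 mm high, six slots. Origin on the stud's axis at its underside: 82 mm above the bench when down on the bar, up to 1.1 mm more before. Its x axis runs along one slot. A crank arm is part of it, at +30 degrees (counter-clockwise from above) from its x axis: 16 mm wide, top 18 mm above the nut's underside, the handle's hinge at its end 100 mm from the axis.
- nut_slot (a point): Outer mouth of one slot, on the nut's x axis, 27 mm from the axis, 34 mm above the nut's underside. Six equal slots, 12 mm wide and 16 mm deep, open at the top, 60 degrees apart; opposite slots make one straight line through the nut.
- nut_axis (a point): Point on the nut's axis, 26 mm above its underside. Clockwise from above tightens. It starts 1.2 to 3.4 rad short of biting and turns easily so far (0.25 N m, about 2.5 N at the handle, either way); then it bites and turns against a steady 0.85 N m (about 8.5 N at the handle). The angle where it bites differs each time and can only be felt. It stays where it is left.
- handle (a joint): Hinge of the folding crank handle: 0 = folded flat along the arm towards the nut, 1.57 = standing straight up against its stop, the working position. Stiff (0.08 N m), stays where it is left.
- handle_pivot (a point): Middle of the handle's hinge pin, at the arm's outer end: 100 mm from the stud's axis, 30 mm above the nut's underside. The hinge axis is level and square to the arm. The fork that holds it is 23 mm wide and reaches 4 mm above the pin.
- handle_mid (a point): Point on the handle's axis 36 mm from the hinge pin, in the middle of its grip. The handle is 64 mm long; its round wooden grip, 20 mm in diameter, covers 12 to 60 mm from the pin and spins freely about the handle's own axis. Folded, the handle lies straight above the arm (its axis 12 mm over the arm's top), its free end 36 mm from the stud's axis.
- sanding_block: Bystander: cork block 50 x 95 x 28 mm lying on the base board. Leave it where it is.
- offcut: Bystander: pine offcut 45 x 90 x 18 mm lying on the base board. Leave it where it is.
- hammer: Bystander: hammer lying on the bench near the press. Leave it where it is.
- glue_bottle: Bystander: white glue bottle, 60 mm diameter, 170 mm tall, standing near the press. Leave it where it is.
- slat: Bystander: pine slat 200 x 50 x 18 mm on the bench. Leave it where it is.
- drill: Bystander: cordless drill lying on its side, about 190 x 200 x 62 mm. Leave it where it is.
- try_square: Bystander: try square with a 120 mm dark stock and a 170 mm steel blade. Leave it where it is.

How it is judged (in metres and radians):
On the way, in this order (a step that is already met when the one before it is completed fails the run):
1. the crank handle stands up in its working position (at least 1.4 rad), before the nut is tightened (value of joint handle above 1.4 rad), for 0.1 s.
2. the nut has come down and bitten: the pressure bar has begun to be drawn down (z of bar in the frame of press below 0.0819841 m), for 0.1 s.
At the end, for the whole second after the job is handed in: The nut is down on the bar, tightened 0.05 to 1.35 rad past where it bit (bar drawn down 0.016 to 0.43 mm) and not slackened by over 0.12 rad; a slot is within 0.10 rad of the cotter hole's direction; the handle stands up (over 1.3 rad); the nut is still ((angle between the x axis of nut and the x axis of press, either way round below 0.1 rad or angle between the x axis of nut and the x axis of press, either way round between 0.947 and 1.147 rad) and z of bar in the frame of press between 0.0815703 and 0.0819841 m and z of nut in the frame of press below 0.0820382 m and value of joint handle above 1.3 rad and angular speed of nut below 0.05 rad/s); the robot touches nothing.
It fails at once if a bystander is shoved by more than 40 mm (distance of any of sanding_block, offcut, hammer, glue_bottle, slat, drill, try_square from where it was at the start of the episode above 0.04 m).
It also fails if it takes over 72 s, if anything falls off the work surface, if the arm or the gripper's body presses on something with over 40 N, if the wrist force passes 120 N, or if a joint passes its speed limit or range.

## Working session

There is one attempt and no reset: what is moved stays moved. The work goes in short steps, Python scripts to look and compute and a tool call to move; the robot and the scene stay as the last step left them, time stands still between calls to the robot, and variables do not carry over. Pictures are saved under pics/ and viewed, at most 10 in all, crops included, and the job is handed in when it is done.

Besides the shell and the picture viewer there is one more tool, called by a JSON object that holds its "op" and its "data", one argument or row to a line. step_arm: Moves the arm, as the interface text tells. Its arguments: {"type":"object","properties":{"targets":{"type":"array","items":{"type":"object","properties":{"angular":{"type":"array","items":{"type":"number","minimum":-1,"maximum":1}},"dp":{"type":"array","items":{"type":"number","minimum":-1,"maximum":1}},"fingers":{"type":"number"}}}},"newtons":{"type":"number"}},"required":["targets"]}

```bash
ls; mkdir -p pics
cat > h.py <<'E'
import numpy as np, cv2
from bench import *
from scipy.spatial.transform import Rotation as Ro
def cam(n):
    p=camera_params(n); f=210/np.tan(np.radians(p['vfov']/2))
    return np.array([[f,0,p['cx']],[0,f,p['cy']],[0,0,1]]),np.array(p['D'],float),np.array(p['R'],float),np.array(p['t'],float)
def ray(c,uv):
    K,D,R,t=c; x=cv2.undistortPoints(np.array([[uv]],float),K,D)[0,0]
    d=R.T@np.array([x[0],x[1],1]); return -R.T@t,d
def atz(c,uv,z):
    o,d=ray(c,uv); return o+d*(z-o[2])/d[2]
def proj(c,X):
    K,D,R,t=c; return cv2.projectPoints(np.array(X,float).reshape(-1,1,3),cv2.Rodrigues(R)[0],t,K,D)[0][:,0]
E
cat > a.py <<'E'
from h import *
s=sense(); print(s['time'],s['tool_pos'],s['tcp_rot'],s['finger_gap'])
Z=dict(stud_top=130,nut_slot=116.5,handle_pivot=112.5,handle_mid=112.5,nut=82.5,press=0,bar=82,nut_axis=108)
ims=[]
for n in ['scene','top']:
    im=snapshot(n); ims.append(im); cv2.imwrite(f'pics/{n}0.png',im); c=cam(n)
    for l,z in Z.items():
        for r in pinpoint(n,l)[:2]: print(n,l,round(r['conf'],2),np.round(r['at'],1),np.round(atz(c,r['at'],z),1))
E
python3 a.py
```

```text
pics
0.0 [ 176.51949366 -572.86893739  230.23972294] [-1.79894013e+02 -7.75748569e-03  1.71199341e+01] 85.16273919495387
scene stud_top 0.6 [282.7 198.8] [532.5  11.3 130. ]
scene nut_slot 0.65 [288.3 205.6] [536.8  37.2 116.5]
scene handle_pivot 0.67 [303.5 218.5] [554.4 110.4 112.5]
scene handle_mid 0.61 [297.4 207.6] [523.8  64.9 112.5]
scene nut 0.92 [284.1 206.8] [520.6   7.7  82.5]
scene nut 0.39 [283.8 205.4] [515.6   2.8  82.5]
scene press 0.64 [281.5 223.2] [523.6  -2.6   0. ]
scene bar 0.75 [280.5 205.6] [522.5  -6.1  82. ]
scene nut_axis 0.98 [285.3 200.7] [515.8   9.6 108. ]
top stud_top 0.89 [290.6 217. ] [527.7   5.5 130. ]
top handle_pivot 0.58 [260.5 210.5] [550.7 111.7 112.5]
top handle_mid 0.59 [272.7 211.1] [548.8  68.5 112.5]
top nut 0.63 [287.4 215.4] [534.6  16.   82.5]
top press 0.89 [291.1 217.5] [529.1   0.8   0. ]
top bar 0.71 [290.2 215.9] [532.9   5.9  82. ]
top bar 0.71 [232.9 243.9] [431.3 211.3  82. ]
top nut_axis 0.52 [291.6 216.4] [530.4   1.5 108. ]
top nut_axis 0.28 [350.3 192.2] [ 617.5 -207.6  108. ]
```

Run:
```python
import cv2,numpy as np
a=cv2.imread('pics/scene0.png');b=cv2.imread('pics/top0.png')
cv2.imwrite('pics/c1.png',np.hstack([cv2.resize(a[130:290,210:370],(400,400),interpolation=2),cv2.resize(b[140:300,210:370],(400,400),interpolation=2)]))
```

```text
(no output)
```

View pics/c1.png

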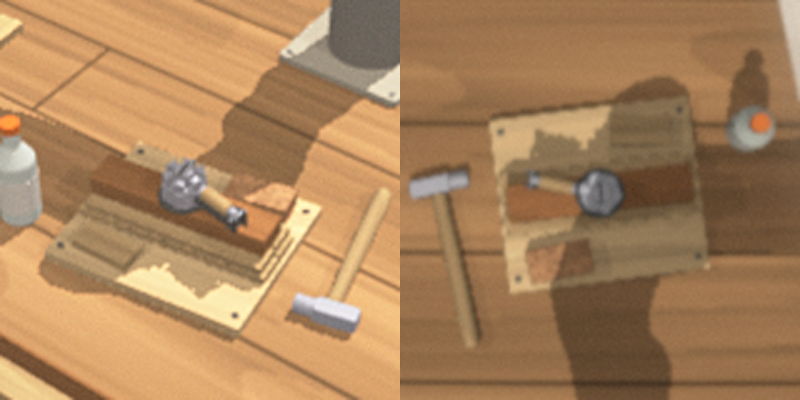

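View pics/scene0.png

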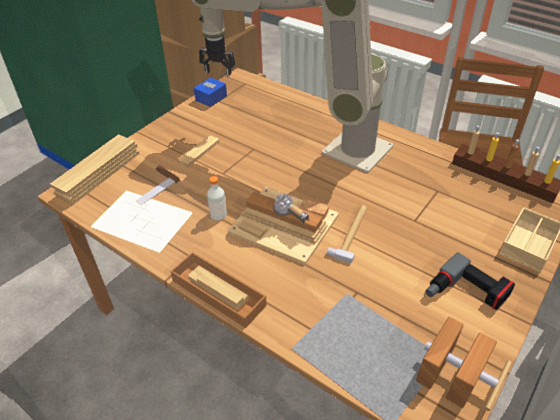

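The handle lies folded, pointing to about +y (left) of the stud. In the scene view the stud is at about (283,199) and the hinge at (303,218). The bottle and hammer are clear of the crank circle. I'll move above it for a wrist view.

{"op": "step_arm", "data": {
  "targets": [
    {"dp": [0.2,-0.18,-0.1]},
    {"dp": [0.4,-0.36,-0.2]},
    {"dp": [0.6,-0.54,-0.3]},
    {"dp": [0.8,-0.72,-0.4]},
    {"dp": [0.85,-0.75,-0.5]},
    {"dp": [0.85,-0.75,-0.6]},
    {"dp": [0.85,-0.75,-0.6]},
    {"dp": [0.85,-0.75,-0.6]}
  ]
}}

```text
validation failed for argument at $.ta...
```

{"op": "step_arm", "data": {
  "targets": [
    {"dp": [0.15,-0.12,-0.02]},
    {"dp": [0.3,-0.25,-0.05]},
    {"dp": [0.45,-0.38,-0.1]},
    {"dp": [0.6,-0.5,-0.15]},
    {"dp": [0.72,-0.65,-0.2]},
    {"dp": [0.85,-0.75,-0.2]},
    {"dp": [0.85,-0.75,-0.2]},
    {"dp": [0.85,-0.75,-0.2]}
  ]
}}

```text
validation failed for argument at $.ta...
```

{"op": "step_arm", "data": {
  "targets": [
    {"dp": [0.1,-0.1,0],"angular": [0,0,-0.04]},
    {"dp": [0.25,-0.22,0],"angular": [0,0,-0.08]},
    {"dp": [0.4,-0.35,0],"angular": [0,0,-0.13]},
    {"dp": [0.55,-0.5,0],"angular": [0,0,-0.18]},
    {"dp": [0.7,-0.6,0],"angular": [0,0,-0.23]},
    {"dp": [0.8,-0.7,0],"angular": [0,0,-0.28]},
    {"dp": [0.85,-0.75,0],"angular": [0,0,-0.34]},
    {"dp": [0.85,-0.75,0],"angular": [0,0,-0.34]}
  ]
}}

```text
validation failed for argument at $.ta...
```

```bash
cat > b.py <<'E'
from h import *
import sys
s=sense(); print(s['time'],np.round(s['tool_pos'],1),np.round(s['tcp_rot'],1),np.round(s['joint_pos'],0),np.round(s['ft_force'],1))
Z=dict(stud_top=130,nut_slot=116.5,handle_pivot=112.5,handle_mid=112.5,press=0,nut_axis=108)
n='wrist';c=cam(n);im=snapshot(n);cv2.imwrite(f'pics/{sys.argv[1]}.png',im)
for l,z in Z.items():
    for r in pinpoint(n,l)[:2]: print(l,round(r['conf'],2),np.round(r['at'],1),np.round(atz(c,r['at'],z),1))
np.savez(f'pics/{sys.argv[1]}.npz',*c)
E
python3 b.py w1
```

```text
0.9 [ 176.7 -573.4  231.3] [180.   -0.   17.1] [-78.   7.  85.   0.  87.  -5.] [-0.4 -0.1  0.4]
```

View pics/w1.png

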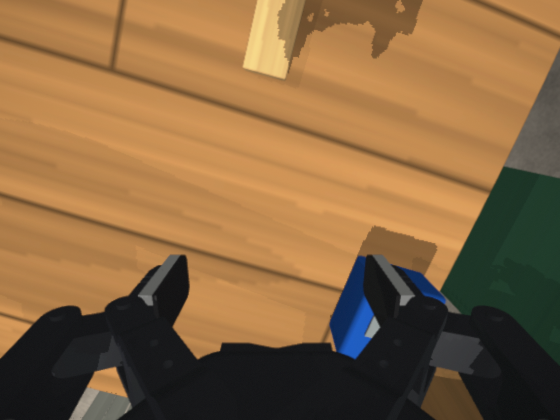

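The moves were refused because every row needs all of its fields. The picture shows the wrist camera looks ahead along tool +x. Retrying.

{"op": "step_arm", "data": {
  "targets": [
    {"dp": [0.15,-0.12,-0.1],"angular": [0,0,0],"fingers": 0},
    {"dp": [0.3,-0.25,-0.2],"angular": [0,0,0],"fingers": 0},
    {"dp": [0.45,-0.37,-0.3],"angular": [0,0,0],"fingers": 0},
    {"dp": [0.6,-0.5,-0.4],"angular": [0,0,0],"fingers": 0},
    {"dp": [0.7,-0.6,-0.5],"angular": [0,0,0],"fingers": 0},
    {"dp": [0.8,-0.65,-0.6],"angular": [0,0,0],"fingers": 0},
    {"dp": [0.8,-0.65,-0.6],"angular": [0,0,0],"fingers": 0},
    {"dp": [0.8,-0.65,-0.6],"angular": [0,0,0],"fingers": 0}
  ]
}}

```text
time: 2.25
tool_pos: [290.9, -402.3, 350.5]
tcp_rot: [-180.0, 0.0, 17.1]
ft_force: [0.1, 0.1, 0.1]
finger_gap: 85.1
grip_force: 0.0
```

{"op": "step_arm", "data": {
  "targets": [
    {"dp": [0.15,-0.12,-0.02],"angular": [0,0,0],"fingers": 0},
    {"dp": [0.3,-0.25,-0.05],"angular": [0,0,0],"fingers": 0},
    {"dp": [0.45,-0.37,-0.1],"angular": [0,0,0],"fingers": 0},
    {"dp": [0.6,-0.5,-0.15],"angular": [0,0,0],"fingers": 0},
    {"dp": [0.7,-0.6,-0.2],"angular": [0,0,0],"fingers": 0},
    {"dp": [0.8,-0.65,-0.2],"angular": [0,0,0],"fingers": 0},
    {"dp": [0.8,-0.65,-0.2],"angular": [0,0,0],"fingers": 0},
    {"dp": [0.8,-0.65,-0.2],"angular": [0,0,0],"fingers": 0}
  ]
}}

```text
time: 3.25
tool_pos: [405.3, -231.5, 390.2]
tcp_rot: [-179.9, 0.1, 17.1]
ft_force: [-0.4, 0.3, -1.1]
finger_gap: 85.5
grip_force: 0.0
```

{"op": "step_arm", "data": {
  "targets": [
    {"dp": [0.12,-0.1,0],"angular": [0,0,-0.04],"fingers": 0},
    {"dp": [0.27,-0.22,0],"angular": [0,0,-0.09],"fingers": 0},
    {"dp": [0.42,-0.35,0],"angular": [0,0,-0.14],"fingers": 0},
    {"dp": [0.57,-0.47,0],"angular": [0,0,-0.19],"fingers": 0},
    {"dp": [0.7,-0.57,0],"angular": [0,0,-0.25],"fingers": 0},
    {"dp": [0.8,-0.65,0],"angular": [0,0,-0.3],"fingers": 0},
    {"dp": [0.8,-0.65,0],"angular": [0,0,-0.34],"fingers": 0},
    {"dp": [0.8,-0.65,0],"angular": [0,0,-0.34],"fingers": 0}
  ]
}}

```text
time: 4.25
tool_pos: [520.4, -60.3, 390.6]
tcp_rot: [-179.9, 0.0, 78.2]
ft_force: [0.1, -0.1, 0.3]
finger_gap: 85.1
grip_force: 0.0
```

```bash
python3 b.py w2
```

```text
4.25 [520.4 -60.3 390.6] [-179.9    0.    78.2] [-12.  -5.  81.  -0. 104.  -0.] [ 0.1 -0.1  0.3]
stud_top 0.97 [268.6 122. ] [524.5   8.7 130. ]
nut_slot 0.71 [279.6 103.7] [543.4  28.7 116.5]
nut_slot 0.3 [267.9 118.4] [524.2  13.4 116.5]
handle_pivot 0.67 [267.3  39.7] [543.8 108.8 112.5]
handle_mid 0.75 [266.4  71. ] [534.8  72.5 112.5]
press 0.74 [274.9 121.6] [532.    6.8   0. ]
nut_axis 0.88 [271.7 119.8] [528.7  10.6 108. ]
```

View pics/w2.png

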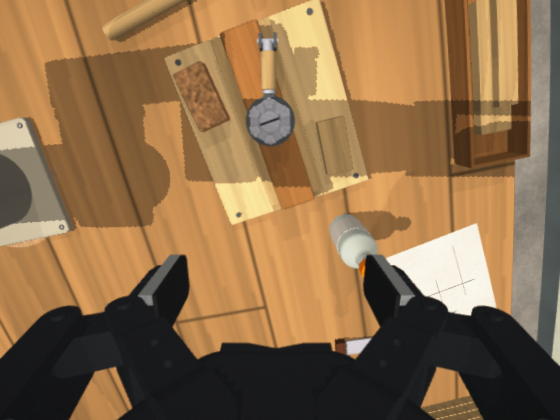

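The wrist view shows the stud and its groove at (269,121), the hinge at (268,42), and the cork and offcut on the board. I'll go closer, with the press nearer the image centre, to measure.

{"op": "step_arm", "data": {
  "targets": [
    {"dp": [-0.05,0,0.08],"angular": [0,0,0],"fingers": 0},
    {"dp": [-0.1,0,0.16],"angular": [0,0,0],"fingers": 0},
    {"dp": [-0.2,0,0.28],"angular": [0,0,0],"fingers": 0},
    {"dp": [-0.3,0,0.4],"angular": [0,0,0],"fingers": 0},
    {"dp": [-0.35,0,0.5],"angular": [0,0,0],"fingers": 0},
    {"dp": [-0.35,0,0.5],"angular": [0,0,0],"fingers": 0},
    {"dp": [-0.35,0,0.5],"angular": [0,0,0],"fingers": 0},
    {"dp": [-0.35,0,0.5],"angular": [0,0,0],"fingers": 0}
  ]
}}

```text
time: 5.6
tool_pos: [507.1, -127.6, 292.6]
tcp_rot: [179.9, 0.0, 78.4]
ft_force: [0.5, -1.0, 0.8]
finger_gap: 85.1
grip_force: 0.0
```

```bash
python3 b.py w3
python3 - <<'E'
import cv2
cv2.imwrite('pics/w3c.png',cv2.resize(cv2.imread('pics/w3.png')[0:300,120:520],(800,600),interpolation=2))
E
```

```text
5.6 [ 507.1 -127.6  292.6] [179.9   0.   78.4] [-20.  -6.  92.   0.  93.  -8.] [ 0.5 -1.   0.8]
stud_top 0.9 [264.8  44.5] [525.   10.7 130. ]
nut_slot 0.87 [278.7  22. ] [542.4  30.4 116.5]
handle_pivot 0.21 [266.7  50.8] [525.9   8.7 112.5]
press 0.63 [268.2  57.9] [528.   22.8   0. ]
press 0.6 [268.   71.7] [524.1   6.    0. ]
nut_axis 0.57 [265.7  52.6] [524.7   8.2 108. ]
```

View pics/w3c.png

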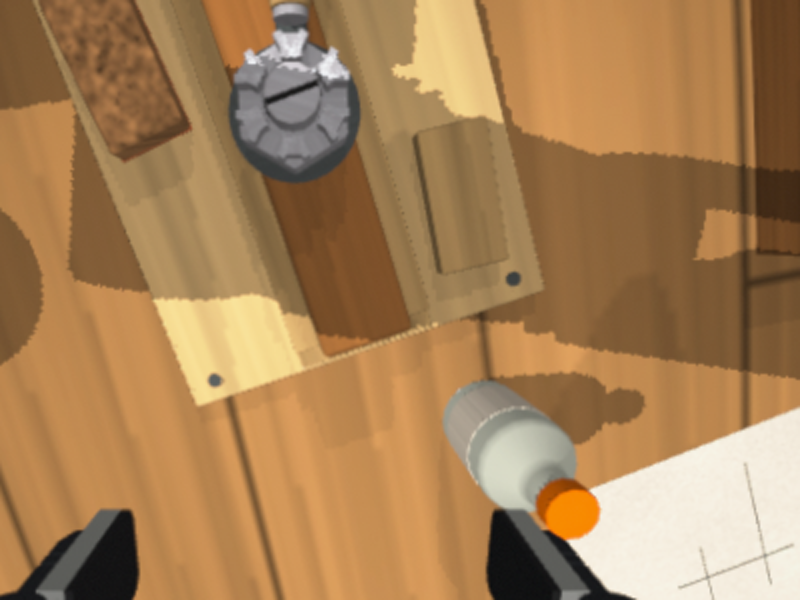

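In the crop, the groove runs from (265,103) to (318,84), and the base's front corners are at (197,404) and (542,288). I'll check those against the given sizes and get the press yaw.

Run:
```python
from h import *
f=np.load('pics/w3.npz'); c=[f[k] for k in f.files]
f=np.load('pics/w2.npz'); c2=[f[k] for k in f.files]
def seg(c,a,b,z,n):
    p,q=atz(c,a,z),atz(c,b,z); d=q-p; print(n,np.round(p[:2],1),np.round(q[:2],1),np.linalg.norm(d),np.degrees(np.arctan2(d[1],d[0])))
cv=lambda x,y:(120+x/2,y/2)
seg(c,cv(197,404),cv(542,288),18,'front')
seg(c,cv(265,103),cv(318,84),130,'groove')
seg(c2,(233,224),(367,179),18,'front2'); seg(c2,(165,57),(233,224),18,'left2');
seg(c2,(260,124),(279,118),130,'groove2')
seg(c2,(268.6,121.5),(267.5,42),112.5,'arm')
for l in ['nut','handle_mid','bar']:
    pass
print(-c[2].T@c[3], c[2][2])
```

```text
front [ 417.  -153.6] [ 671.5 -121.1] 256.55434795390056 7.267143000835016
groove [512.5   7.2] [538.4  10.2] 26.047431190096603 6.551999278096597
front2 [ 419.9 -154.4] [ 670.8 -121.1] 253.13832594741518 7.554133693298761
left2 [381.4 141.1] [ 419.9 -154.4] 297.96166295194024 -82.58289292314005
groove2 [512.9   8.5] [538.8  10.8] 25.93930727847184 5.156226693650739
arm [524.2   9.3] [543.5 106.2] 98.77818339757134 78.69139019252121
[520.5339161  -57.64988295 435.01697342] [-0.05345752 -0.27333357 -0.96043274]
```

{"op": "step_arm", "data": {
  "targets": [
    {"dp": [0.15,-0.05,0],"angular": [0,0,0],"fingers": 0},
    {"dp": [0.3,-0.05,0],"angular": [0,0,0],"fingers": 0},
    {"dp": [0.45,-0.05,0],"angular": [0,0,0],"fingers": 0},
    {"dp": [0.6,-0.05,0],"angular": [0,0,0],"fingers": 0},
    {"dp": [0.75,-0.05,0],"angular": [0,0,0],"fingers": 0},
    {"dp": [0.9,-0.05,0],"angular": [0,0,0],"fingers": 0},
    {"dp": [1.0,-0.05,0],"angular": [0,0,0],"fingers": 0},
    {"dp": [1.0,-0.05,0],"angular": [0,0,0],"fingers": 0}
  ]
}}

```text
time: 6.95
tool_pos: [537.1, 70.9, 291.2]
tcp_rot: [-180.0, 0.0, 78.4]
ft_force: [-0.2, -0.9, -0.3]
finger_gap: 85.6
grip_force: 0.0
```

{"op": "step_arm", "data": {
  "targets": [
    {"dp": [0,0,0.15],"angular": [0,0,0],"fingers": 0},
    {"dp": [0,0,0.3],"angular": [0,0,0],"fingers": 0.3},
    {"dp": [0,0,0.45],"angular": [0,0,0],"fingers": 0.4},
    {"dp": [0,0,0.55],"angular": [0,0,0],"fingers": 0.4},
    {"dp": [0,0,0.65],"angular": [0,0,0],"fingers": 0.4},
    {"dp": [0,0,0.7],"angular": [0,0,0],"fingers": 0.4},
    {"dp": [0,0,0.7],"angular": [0,0,0],"fingers": 0.4},
    {"dp": [0,0,0.7],"angular": [0,0,0],"fingers": 0.4}
  ]
}}

```text
time: 7.95
tool_pos: [537.8, 70.0, 152.3]
tcp_rot: [179.9, -0.0, 78.3]
ft_force: [-0.0, 0.1, -0.7]
finger_gap: 51.4
grip_force: 0.0
```

```bash
python3 b.py w4
```

```text
7.95 [537.8  70.  152.3] [179.9  -0.   78.3] [  2.   1. 100.  -0.  78.  14.] [-0.   0.1 -0.7]
stud_top 0.7 [276.  291.5] [530.8  38.2 130. ]
stud_top 0.63 [275.  328.5] [524.5  11.  130. ]
nut_slot 0.9 [297.2 287.5] [543.8  29.9 116.5]
handle_pivot 0.83 [276.7 169.2] [546.3 111.  112.5]
handle_mid 0.57 [272.3 227.9] [535.8  74.  112.5]
press 0.69 [276.4 252.1] [524.8   5.3   0. ]
nut_axis 0.83 [277.6 309. ] [526.3  10.1 108. ]
nut_axis 0.47 [121.9  55.2] [472.  193.9 108. ]
```

View pics/w4.png

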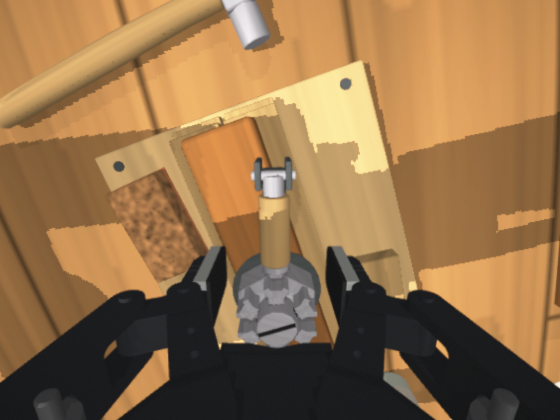

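The handle is centred between the fingers (column 274), so I'll descend and close.

{"op": "step_arm", "data": {
  "targets": [
    {"dp": [0,0,0.1],"angular": [0,0,0],"fingers": 0.4},
    {"dp": [0,0,0.2],"angular": [0,0,0],"fingers": 0.4},
    {"dp": [0,0,0.28],"angular": [0,0,0],"fingers": 0.4},
    {"dp": [0,0,0.28],"angular": [0,0,0],"fingers": 0.5},
    {"dp": [0,0,0.28],"angular": [0,0,0],"fingers": 0.7},
    {"dp": [0,0,0.28],"angular": [0,0,0],"fingers": 0.9},
    {"dp": [0,0,0.28],"angular": [0,0,0],"fingers": 0.9},
    {"dp": [0,0,0.28],"angular": [0,0,0],"fingers": 0.9}
  ],
  "newtons": 30
}}

```text
time: 9.3
tool_pos: [537.5, 70.2, 95.9]
tcp_rot: [179.9, -0.0, 78.3]
ft_force: [-1.0, 2.4, 3.3]
finger_gap: 18.7
grip_force: 29.4
```

{"op": "step_arm", "data": {
  "targets": [
    {"dp": [0.004,0,-0.037],"angular": [0,0,0],"fingers": 0.9},
    {"dp": [0.015,0,-0.073],"angular": [0,0,0],"fingers": 0.9},
    {"dp": [0.032,0,-0.106],"angular": [0,0,0],"fingers": 0.9},
    {"dp": [0.056,0,-0.135],"angular": [0,0,0],"fingers": 0.9},
    {"dp": [0.085,0,-0.158],"angular": [0,0,0],"fingers": 0.9},
    {"dp": [0.118,0,-0.176],"angular": [0,0,0],"fingers": 0.9},
    {"dp": [0.155,0,-0.188],"angular": [0,0,0],"fingers": 0.9},
    {"dp": [0.195,0,-0.19],"angular": [0,0,0],"fingers": 0.9}
  ]
}}

```text
time: 10.3
tool_pos: [544.0, 106.4, 132.3]
tcp_rot: [-179.9, 0.2, 78.3]
ft_force: [-0.5, -8.1, -4.0]
finger_gap: 17.7
grip_force: 29.7
```

```bash
python3 b.py w5
```

```text
10.3 [544.  106.4 132.3] [-179.9    0.2   78.3] [ 6.  5. 99. -0. 77. 18.] [-0.5 -8.1 -4. ]
nut_slot 0.94 [299.7 354.1] [543.4  29.2 116.5]
handle_pivot 0.29 [116.5 100.3] [478.8 203.2 112.5]
handle_mid 0.93 [273.6 297.2] [534.9  72.3 112.5]
handle_mid 0.74 [167.3 266.2] [476.2 106.2 112.5]
```

View pics/w5.png

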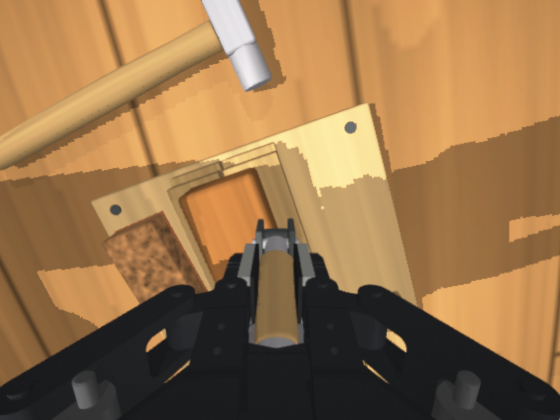

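The pads hold the grip, with the hinge at about (275,238) and the free end at about (278,345). I'll compare the free end's row with what each hinge angle would give.

Run:
```python
from h import *
f=np.load('pics/w5.npz'); c=[f[k] for k in f.files]
u=np.array([np.cos(np.radians(78.7)),np.sin(np.radians(78.7)),0]);S=np.array([525.3,9.7,0])
p=S+100*u+[0,0,112.6]; print('pin',proj(c,p))
for a in (40,60,70,80,90): 
    r=np.radians(a); d=-np.cos(r)*u+np.array([0,0,np.sin(r)]); n=np.cross(d,[u[1],-u[0],0])
    print(a,proj(c,[p+64*d,p+60*d+10*n,p+60*d-10*n,p+12*d]).round(0).tolist())
```

```text
pin [[277.77029957 242.97506819]]
40 [[279.0, 365.0], [279.0, 357.0], [279.0, 355.0], [278.0, 263.0]]
60 [[279.0, 359.0], [279.0, 342.0], [279.0, 357.0], [278.0, 260.0]]
70 [[279.0, 349.0], [279.0, 327.0], [279.0, 351.0], [278.0, 258.0]]
80 [[279.0, 332.0], [279.0, 306.0], [279.0, 341.0], [278.0, 255.0]]
90 [[279.0, 310.0], [278.0, 281.0], [279.0, 325.0], [278.0, 252.0]]
```

The free end's row suggests about 75°, so I'll push further outward towards the stop.

{"op": "step_arm", "data": {
  "targets": [
    {"dp": [0.01,0,0],"angular": [0,0,0],"fingers": 0.9},
    {"dp": [0.02,0,0],"angular": [0,0,0],"fingers": 0.9},
    {"dp": [0.03,0,0],"angular": [0,0,0],"fingers": 0.9},
    {"dp": [0.04,0,0],"angular": [0,0,0],"fingers": 0.9},
    {"dp": [0.04,0,0],"angular": [0,0,0],"fingers": 0.9},
    {"dp": [0.04,0,0],"angular": [0,0,0],"fingers": 0.9},
    {"dp": [0.04,0,0],"angular": [0,0,0],"fingers": 0.9},
    {"dp": [0.04,0,0],"angular": [0,0,0],"fingers": 0.9}
  ]
}}

```text
time: 11.65
tool_pos: [545.8, 114.1, 132.6]
tcp_rot: [-179.9, 0.2, 78.3]
ft_force: [-1.9, -7.2, -3.2]
finger_gap: 15.2
grip_force: 26.8
```

```bash
python3 b.py w6
python3 - <<'E'
from h import *
f=np.load('pics/w6.npz'); c=[f[k] for k in f.files]
u=np.array([np.cos(np.radians(78.7)),np.sin(np.radians(78.7)),0]);S=np.array([525.3,9.7,0])
p=S+100*u+[0,0,112.6]; print('pin',proj(c,p))
for a in (60,70,80,90): 
    r=np.radians(a); d=-np.cos(r)*u+np.array([0,0,np.sin(r)]); n=np.cross(d,[u[1],-u[0],0])
    print(a,proj(c,[p+64*d,p+60*d+10*n,p+60*d-10*n,p+12*d]).round(0).tolist())
im=cv2.imread('pics/w6.png')
cv2.imwrite('pics/w6c.png',cv2.resize(im[210:390,180:380],(667,600),interpolation=2))
E
```

```text
11.65 [545.8 114.1 132.6] [-179.9    0.2   78.3] [ 7.  5. 98. -0. 77. 18.] [-1.9 -7.2 -3.2]
handle_pivot 0.71 [276.4 252.8] [544.6 109.3 112.5]
handle_mid 0.88 [273.1 302.5] [535.6  76.1 112.5]
nut_axis 0.31 [276.7 304.3] [536.9  71.3 108. ]
pin [[277.45679741 255.0472413 ]]
60 [[278.0, 373.0], [278.0, 357.0], [278.0, 369.0], [278.0, 273.0]]
70 [[278.0, 363.0], [278.0, 342.0], [278.0, 365.0], [278.0, 270.0]]
80 [[278.0, 348.0], [278.0, 323.0], [278.0, 355.0], [278.0, 268.0]]
90 [[278.0, 327.0], [278.0, 299.0], [278.0, 340.0], [278.0, 264.0]]
```

View pics/w6c.png

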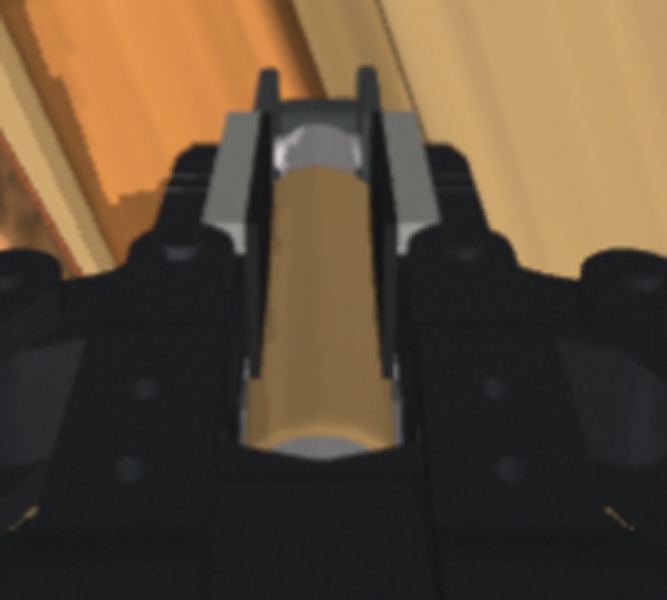

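The pads slid off the grip's side (gap 15 mm) and the handle leans at roughly 73°. I'll let go and push it outward from the inside with shut fingers.

{"op": "step_arm", "data": {
  "targets": [
    {"dp": [0,0,0],"angular": [0,0,0],"fingers": 0.4},
    {"dp": [0,0,0],"angular": [0,0,0],"fingers": 0.4},
    {"dp": [0,0,0],"angular": [0,0,0],"fingers": 0.4},
    {"dp": [0,0,-0.1],"angular": [0,0,0],"fingers": 0.4},
    {"dp": [0,0,-0.2],"angular": [0,0,0],"fingers": 0.4},
    {"dp": [0,0,-0.3],"angular": [0,0,0],"fingers": 0.4},
    {"dp": [0,0,-0.32],"angular": [0,0,0],"fingers": 0.4},
    {"dp": [0,0,-0.32],"angular": [0,0,0],"fingers": 0.4}
  ]
}}

```text
time: 13.0
tool_pos: [546.8, 116.0, 197.8]
tcp_rot: [180.0, -0.0, 78.3]
ft_force: [-1.3, 0.6, -0.7]
finger_gap: 50.8
grip_force: 0.0
```

{"op": "step_arm", "data": {
  "targets": [
    {"dp": [-0.1,0,0],"angular": [0,0,0],"fingers": 0.7},
    {"dp": [-0.2,0,0],"angular": [0,0,0],"fingers": 1},
    {"dp": [-0.28,0,0],"angular": [0,0,0],"fingers": 1},
    {"dp": [-0.28,0,0],"angular": [0,0,0],"fingers": 1},
    {"dp": [-0.28,0,0.07],"angular": [0,0,0],"fingers": 1},
    {"dp": [-0.28,0,0.15],"angular": [0,0,0],"fingers": 1},
    {"dp": [-0.28,0,0.2],"angular": [0,0,0],"fingers": 1},
    {"dp": [-0.28,0,0.2],"angular": [0,0,0],"fingers": 1}
  ]
}}

```text
time: 14.0
tool_pos: [534.2, 61.4, 155.5]
tcp_rot: [-179.8, 0.0, 78.3]
ft_force: [0.2, -0.0, 1.4]
finger_gap: 0.2
grip_force: 0.0
```

{"op": "step_arm", "data": {
  "targets": [
    {"dp": [0.03,0,0],"angular": [0,0,0],"fingers": 1},
    {"dp": [0.06,0,0],"angular": [0,0,0],"fingers": 1},
    {"dp": [0.08,0,0],"angular": [0,0,0],"fingers": 1},
    {"dp": [0.1,0,0],"angular": [0,0,0],"fingers": 1},
    {"dp": [0.11,0,0],"angular": [0,0,0],"fingers": 1},
    {"dp": [0.12,0,0],"angular": [0,0,0],"fingers": 1},
    {"dp": [0.13,0,0],"angular": [0,0,0],"fingers": 1},
    {"dp": [0.13,0,0],"angular": [0,0,0],"fingers": 1}
  ]
}}

```text
time: 15.0
tool_pos: [540.5, 86.7, 157.3]
tcp_rot: [-180.0, -0.0, 78.3]
ft_force: [0.5, -1.8, 1.6]
finger_gap: 0.1
grip_force: 0.7
```

{"op": "step_arm", "data": {
  "targets": [
    {"dp": [0.005,0,0],"angular": [0,0,0],"fingers": 1},
    {"dp": [0.01,0,0],"angular": [0,0,0],"fingers": 1},
    {"dp": [0.015,0,0],"angular": [0,0,0],"fingers": 1},
    {"dp": [0.015,0,0],"angular": [0,0,0],"fingers": 1},
    {"dp": [0.015,0,0],"angular": [0,0,0],"fingers": 1},
    {"dp": [0.015,0,0],"angular": [0,0,0],"fingers": 1},
    {"dp": [0.015,0,0],"angular": [0,0,0],"fingers": 1},
    {"dp": [0.015,0,0],"angular": [0,0,0],"fingers": 1}
  ]
}}

```text
time: 16.0
tool_pos: [541.1, 89.5, 157.3]
tcp_rot: [180.0, 0.0, 78.3]
ft_force: [-0.3, -2.3, 1.1]
finger_gap: 0.2
grip_force: 1.1
```

{"op": "step_arm", "data": {
  "targets": [
    {"dp": [0.005,0,0],"angular": [0,0,0],"fingers": 1},
    {"dp": [0.01,0,0],"angular": [0,0,0],"fingers": 1},
    {"dp": [0.015,0,0],"angular": [0,0,0],"fingers": 1},
    {"dp": [0.02,0,0],"angular": [0,0,0],"fingers": 1},
    {"dp": [0.02,0,0],"angular": [0,0,0],"fingers": 1},
    {"dp": [0.02,0,0],"angular": [0,0,0],"fingers": 1},
    {"dp": [0.02,0,0],"angular": [0,0,0],"fingers": 1},
    {"dp": [0.02,0,0],"angular": [0,0,0],"fingers": 1}
  ]
}}

```text
time: 17.0
tool_pos: [541.1, 91.8, 156.1]
tcp_rot: [-179.9, 0.2, 78.3]
ft_force: [-1.8, -9.5, -2.9]
finger_gap: -0.3
grip_force: 4.7
```

```bash
python3 b.py w7
python3 - <<'E'
from h import *
f=np.load('pics/w7.npz'); c=[f[k] for k in f.files]
u=np.array([np.cos(np.radians(78.7)),np.sin(np.radians(78.7)),0]);S=np.array([525.3,9.7,0])
p=S+100*u+[0,0,112.6]; print('pin',proj(c,p))
for a in (60,70,80,90): 
    r=np.radians(a); d=-np.cos(r)*u+np.array([0,0,np.sin(r)]); n=np.cross(d,[u[1],-u[0],0])
    print(a,proj(c,[p+64*d,p+60*d+10*n,p+60*d-10*n,p+12*d]).round(0).tolist())
im=cv2.imread('pics/w7.png')
cv2.imwrite('pics/w7c.png',cv2.resize(im[170:370,180:380],(600,600),interpolation=2))
E
```

```text
17.0 [541.1  91.8 156.1] [-179.9    0.2   78.3] [ 4.  2. 99. -0. 79. 16.] [-1.8 -9.5 -2.9]
stud_top 0.75 [278.7 351. ] [525.7  10.8 130. ]
handle_pivot 0.95 [276. 204.] [544.4 110.1 112.5]
handle_mid 0.69 [274.5 225.3] [540.4  95.9 112.5]
press 0.55 [175.1 241.4] [421.9  59.5   0. ]
nut_axis 0.98 [274.9 331.4] [522.7   9.8 108. ]
nut_axis 0.46 [169.5 239.2] [466.8  99.  108. ]
pin [[277.54074744 207.26514792]]
60 [[278.0, 300.0], [278.0, 283.0], [278.0, 301.0], [278.0, 221.0]]
70 [[278.0, 287.0], [278.0, 266.0], [278.0, 293.0], [278.0, 219.0]]
80 [[278.0, 270.0], [278.0, 247.0], [278.0, 281.0], [278.0, 216.0]]
90 [[278.0, 248.0], [278.0, 224.0], [278.0, 264.0], [278.0, 213.0]]
```

View pics/w7c.png

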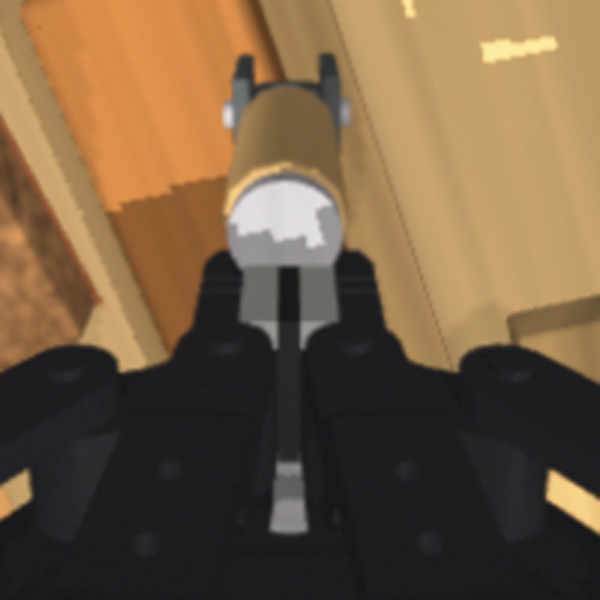

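The handle stands upright: the top edge of its end is at row 224, as predicted for 90°, and the force rises against the stop. Next I'll back off, rise, and regrip from above.

{"op": "step_arm", "data": {
  "targets": [
    {"dp": [-0.05,0,0],"angular": [0,0,0],"fingers": 1},
    {"dp": [-0.1,0,0],"angular": [0,0,0],"fingers": 1},
    {"dp": [-0.1,0,-0.1],"angular": [0,0,0],"fingers": 1},
    {"dp": [-0.1,0,-0.2],"angular": [0,0,0],"fingers": 0.4},
    {"dp": [-0.1,0,-0.25],"angular": [0,0,0],"fingers": 0.4},
    {"dp": [-0.1,0,-0.25],"angular": [0,0,0],"fingers": 0.4},
    {"dp": [-0.1,0,-0.25],"angular": [0,0,0],"fingers": 0.4},
    {"dp": [-0.1,0,-0.25],"angular": [0,0,0],"fingers": 0.4}
  ]
}}

```text
time: 18.35
tool_pos: [537.4, 73.9, 206.3]
tcp_rot: [-179.9, 0.0, 78.3]
ft_force: [-0.1, 0.1, -0.5]
finger_gap: 51.2
grip_force: 0.0
```

{"op": "step_arm", "data": {
  "targets": [
    {"dp": [0.06,0,0],"angular": [0,0,0],"fingers": 0.4},
    {"dp": [0.12,0,0],"angular": [0,0,0],"fingers": 0.4},
    {"dp": [0.175,0,0],"angular": [0,0,0],"fingers": 0.4},
    {"dp": [0.175,0,0],"angular": [0,0,0],"fingers": 0.4},
    {"dp": [0.175,0,0.12],"angular": [0,0,0],"fingers": 0.4},
    {"dp": [0.175,0,0.25],"angular": [0,0,0],"fingers": 0.4},
    {"dp": [0.175,0,0.36],"angular": [0,0,0],"fingers": 0.4},
    {"dp": [0.175,0,0.36],"angular": [0,0,0],"fingers": 0.4}
  ]
}}

```text
time: 19.35
tool_pos: [543.3, 107.8, 133.2]
tcp_rot: [-179.8, 0.1, 78.3]
ft_force: [-0.0, 0.4, 0.3]
finger_gap: 51.5
grip_force: 0.0
```

{"op": "step_arm", "data": {
  "targets": [
    {"dp": [0,0,0],"angular": [0,0,0],"fingers": 0.6},
    {"dp": [0,0,0],"angular": [0,0,0],"fingers": 0.75},
    {"dp": [0,0,0],"angular": [0,0,0],"fingers": 0.9},
    {"dp": [0,0,0],"angular": [0,0,0],"fingers": 0.9},
    {"dp": [0,0,0],"angular": [0,0,0],"fingers": 0.9},
    {"dp": [0,0,0],"angular": [0,0,0],"fingers": 0.9},
    {"dp": [0,0,0],"angular": [0,0,0],"fingers": 0.9},
    {"dp": [0,0,0],"angular": [0,0,0],"fingers": 0.9}
  ],
  "newtons": 40
}}

```text
time: 20.35
tool_pos: [545.2, 108.4, 135.6]
tcp_rot: [180.0, -0.0, 78.3]
ft_force: [-0.5, 4.9, 3.9]
finger_gap: 19.1
grip_force: 39.2
```

```bash
cat > tab.py <<'E'
import numpy as np,sys
a=list(map(float,sys.argv[1:]))
R=99
P=lambda b:np.array([R*np.cos(np.radians(b)),R*np.sin(np.radians(b))])
for s,e in zip(a,a[1:]): print(s,e,[(np.round((P(s+(e-s)*k/8)-P(s))/200,4)+0).tolist() for k in range(1,9)])
E
python3 tab.py 0 32 64 80 96 112 128 144 160 176 192 208
```

```text
0.0 32.0 [[-0.0012, 0.0345], [-0.0048, 0.0689], [-0.0108, 0.1029], [-0.0192, 0.1364], [-0.0299, 0.1693], [-0.0428, 0.2013], [-0.0579, 0.2324], [-0.0752, 0.2623]]
32.0 64.0 [[-0.0193, 0.0286], [-0.0406, 0.0559], [-0.0637, 0.0815], [-0.0886, 0.1055], [-0.115, 0.1278], [-0.143, 0.1481], [-0.1723, 0.1664], [-0.2028, 0.1826]]
64.0 80.0 [[-0.0157, 0.0073], [-0.0316, 0.0141], [-0.0477, 0.0202], [-0.064, 0.0259], [-0.0806, 0.0309], [-0.0972, 0.0354], [-0.1141, 0.0393], [-0.131, 0.0426]]
80.0 96.0 [[-0.0171, 0.0027], [-0.0342, 0.0048], [-0.0514, 0.0063], [-0.0687, 0.0072], [-0.086, 0.0075], [-0.1032, 0.0072], [-0.1205, 0.0063], [-0.1377, 0.0048]]
96.0 112.0 [[-0.0171, -0.0021], [-0.0342, -0.0048], [-0.0512, -0.0081], [-0.068, -0.012], [-0.0847, -0.0165], [-0.1012, -0.0215], [-0.1176, -0.0271], [-0.1337, -0.0333]]
112.0 128.0 [[-0.0159, -0.0068], [-0.0316, -0.0141], [-0.047, -0.0219], [-0.0621, -0.0303], [-0.0769, -0.0392], [-0.0914, -0.0486], [-0.1055, -0.0585], [-0.1193, -0.0689]]
128.0 144.0 [[-0.0134, -0.0109], [-0.0265, -0.0222], [-0.0391, -0.034], [-0.0513, -0.0462], [-0.0631, -0.0588], [-0.0744, -0.0719], [-0.0853, -0.0853], [-0.0957, -0.0991]]
144.0 160.0 [[-0.0099, -0.0142], [-0.0193, -0.0286], [-0.0282, -0.0435], [-0.0366, -0.0586], [-0.0444, -0.074], [-0.0517, -0.0896], [-0.0585, -0.1055], [-0.0647, -0.1217]]
160.0 176.0 [[-0.0056, -0.0163], [-0.0107, -0.0329], [-0.0151, -0.0495], [-0.019, -0.0664], [-0.0223, -0.0833], [-0.025, -0.1004], [-0.0271, -0.1176], [-0.0286, -0.1348]]
176.0 192.0 [[-0.0009, -0.0173], [-0.0012, -0.0345], [-0.0009, -0.0518], [0.0, -0.0691], [0.0015, -0.0863], [0.0036, -0.1034], [0.0063, -0.1205], [0.0096, -0.1374]]
192.0 208.0 [[0.0039, -0.0168], [0.0084, -0.0335], [0.0134, -0.05], [0.019, -0.0664], [0.0252, -0.0825], [0.032, -0.0984], [0.0393, -0.1141], [0.0471, -0.1295]]
```

{"op": "step_arm", "data": {
  "targets": [
    {"dp": [-0.004,0.035,0],"angular": [0,0,0],"fingers": 0.9},
    {"dp": [-0.009,0.069,0],"angular": [0,0,0],"fingers": 0.9},
    {"dp": [-0.016,0.103,0],"angular": [0,0,0],"fingers": 0.9},
    {"dp": [-0.024,0.136,0],"angular": [0,0,0],"fingers": 0.9},
    {"dp": [-0.035,0.169,0],"angular": [0,0,0],"fingers": 0.9},
    {"dp": [-0.048,0.201,0],"angular": [0,0,0],"fingers": 0.9},
    {"dp": [-0.063,0.232,0],"angular": [0,0,0],"fingers": 0.9},
    {"dp": [-0.08,0.262,0],"angular": [0,0,0],"fingers": 0.9}
  ]
}}

```text
time: 21.35
tool_pos: [594.3, 82.7, 135.9]
tcp_rot: [179.9, -0.1, 78.3]
ft_force: [2.9, 6.1, 3.4]
finger_gap: 19.0
grip_force: 39.2
```

```bash
cat > st.py <<'E'
from h import *
s=sense();p=np.array(s['tool_pos'])-[525.4,10,0];b=78.3-np.degrees(np.arctan2(p[1],p[0]))%360
a=np.radians(78.3-b);F=np.array(s['ft_force'])
print('t',s['time'],'beta',round(b%360,1),'r',round(np.hypot(*p[:2]),1),'Frad',F[0]*np.cos(a)+F[1]*np.sin(a),'Ftan(cw)',F[0]*np.sin(a)-F[1]*np.cos(a),'gap',s['finger_gap'])
E
python3 st.py
```

```text
t 21.35 beta 31.8 r 100.1 Frad 6.371167070761662 Ftan(cw) -2.085981497716688 gap 19.033829283843286
```

{"op": "step_arm", "data": {
  "targets": [
    {"dp": [-0.018,0.031,0],"angular": [0,0,0],"fingers": 0.9},
    {"dp": [-0.038,0.06,0],"angular": [0,0,0],"fingers": 0.9},
    {"dp": [-0.06,0.087,0],"angular": [0,0,0],"fingers": 0.9},
    {"dp": [-0.085,0.112,0],"angular": [0,0,0],"fingers": 0.9},
    {"dp": [-0.111,0.134,0],"angular": [0,0,0],"fingers": 0.9},
    {"dp": [-0.139,0.155,0],"angular": [0,0,0],"fingers": 0.9},
    {"dp": [-0.169,0.173,0],"angular": [0,0,0],"fingers": 0.9},
    {"dp": [-0.199,0.189,0],"angular": [0,0,0],"fingers": 0.9}
  ]
}}

```text
time: 22.35
tool_pos: [623.0, 35.0, 135.6]
tcp_rot: [179.9, -0.0, 78.3]
ft_force: [2.9, 3.7, 1.7]
finger_gap: 19.0
grip_force: 39.1
```

```bash
python3 st.py
```

```text
t 22.35 beta 63.9 r 100.8 Frad 3.764491637936252 Ftan(cw) -2.872887207832437 gap 18.955719185685286
```

{"op": "step_arm", "data": {
  "targets": [
    {"dp": [-0.016,0.008,0],"angular": [0,0,0],"fingers": 0.9},
    {"dp": [-0.032,0.016,0],"angular": [0,0,0],"fingers": 0.9},
    {"dp": [-0.048,0.023,0],"angular": [0,0,0],"fingers": 0.9},
    {"dp": [-0.064,0.029,0],"angular": [0,0,0],"fingers": 0.9},
    {"dp": [-0.081,0.035,0],"angular": [0,0,0],"fingers": 0.9},
    {"dp": [-0.097,0.04,0],"angular": [0,0,0],"fingers": 0.9},
    {"dp": [-0.114,0.044,0],"angular": [0,0,0],"fingers": 0.9},
    {"dp": [-0.131,0.048,0],"angular": [0,0,0],"fingers": 0.9}
  ]
}}

```text
time: 23.35
tool_pos: [626.3, 7.3, 135.4]
tcp_rot: [180.0, 0.0, 78.3]
ft_force: [4.3, 2.6, 1.7]
finger_gap: 19.0
grip_force: 39.1
```

```bash
python3 st.py
```

```text
t 23.35 beta 79.9 r 101.0 Frad 4.229661444632151 Ftan(cw) -2.7025312436822437 gap 18.99054777880617
```

{"op": "step_arm", "data": {
  "targets": [
    {"dp": [-0.017,0.003,0],"angular": [0,0,0],"fingers": 0.9},
    {"dp": [-0.035,0.005,0],"angular": [0,0,0],"fingers": 0.9},
    {"dp": [-0.052,0.006,0],"angular": [0,0,0],"fingers": 0.9},
    {"dp": [-0.07,0.007,0],"angular": [0,0,0],"fingers": 0.9},
    {"dp": [-0.088,0.007,0],"angular": [0,0,0],"fingers": 0.9},
    {"dp": [-0.105,0.007,0],"angular": [0,0,0],"fingers": 0.9},
    {"dp": [-0.123,0.006,0],"angular": [0,0,0],"fingers": 0.9},
    {"dp": [-0.14,0.005,0],"angular": [0,0,0],"fingers": 0.9}
  ]
}}

```text
time: 24.35
tool_pos: [621.6, -20.6, 135.5]
tcp_rot: [180.0, 0.0, 78.3]
ft_force: [4.7, 2.5, 1.8]
finger_gap: 18.8
grip_force: 39.1
```

```bash
python3 st.py
```

```text
t 24.35 beta 95.9 r 101.0 Frad 3.749546512547332 Ftan(cw) -3.8481315094241495 gap 18.840559975515824
```

{"op": "step_arm", "data": {
  "targets": [
    {"dp": [-0.017,-0.002,0],"angular": [0,0,0],"fingers": 0.9},
    {"dp": [-0.035,-0.005,0],"angular": [0,0,0],"fingers": 0.9},
    {"dp": [-0.052,-0.008,0],"angular": [0,0,0],"fingers": 0.9},
    {"dp": [-0.069,-0.012,0],"angular": [0,0,0],"fingers": 0.9},
    {"dp": [-0.086,-0.016,0],"angular": [0,0,0],"fingers": 0.9},
    {"dp": [-0.103,-0.021,0],"angular": [0,0,0],"fingers": 0.9},
    {"dp": [-0.12,-0.027,0],"angular": [0,0,0],"fingers": 0.9},
    {"dp": [-0.136,-0.033,0],"angular": [0,0,0],"fingers": 0.9}
  ]
}}

```text
time: 25.35
tool_pos: [609.5, -45.9, 135.5]
tcp_rot: [180.0, 0.0, 78.3]
ft_force: [4.9, -0.6, 2.2]
finger_gap: 18.8
grip_force: 39.1
```

```bash
python3 st.py
```

```text
t 25.35 beta 111.9 r 101.0 Frad 4.420923825142327 Ftan(cw) -2.161199430682159 gap 18.805481773916604
```

Not bitten yet (about 2.2 N). On to β = 128 and 144.

{"op": "step_arm", "data": {
  "targets": [
    {"dp": [-0.016,-0.007,0],"angular": [0,0,0],"fingers": 0.9},
    {"dp": [-0.032,-0.014,0],"angular": [0,0,0],"fingers": 0.9},
    {"dp": [-0.048,-0.022,0],"angular": [0,0,0],"fingers": 0.9},
    {"dp": [-0.063,-0.031,0],"angular": [0,0,0],"fingers": 0.9},
    {"dp": [-0.078,-0.04,0],"angular": [0,0,0],"fingers": 0.9},
    {"dp": [-0.093,-0.049,0],"angular": [0,0,0],"fingers": 0.9},
    {"dp": [-0.108,-0.059,0],"angular": [0,0,0],"fingers": 0.9},
    {"dp": [-0.122,-0.07,0],"angular": [0,0,0],"fingers": 0.9}
  ]
}}

```text
time: 26.35
tool_pos: [590.8, -66.9, 135.4]
tcp_rot: [180.0, 0.0, 78.3]
ft_force: [4.9, -1.4, 2.7]
finger_gap: 18.8
grip_force: 39.2
```

```bash
python3 st.py
```

```text
t 26.35 beta 127.9 r 100.9 Frad 4.240982696348258 Ftan(cw) -2.8363308167626267 gap 18.7939621413561
```

{"op": "step_arm", "data": {
  "targets": [
    {"dp": [-0.014,-0.011,0],"angular": [0,0,0],"fingers": 0.9},
    {"dp": [-0.027,-0.023,0],"angular": [0,0,0],"fingers": 0.9},
    {"dp": [-0.04,-0.035,0],"angular": [0,0,0],"fingers": 0.9},
    {"dp": [-0.052,-0.047,0],"angular": [0,0,0],"fingers": 0.9},
    {"dp": [-0.064,-0.06,0],"angular": [0,0,0],"fingers": 0.9},
    {"dp": [-0.076,-0.073,0],"angular": [0,0,0],"fingers": 0.9},
    {"dp": [-0.087,-0.087,0],"angular": [0,0,0],"fingers": 0.9},
    {"dp": [-0.098,-0.101,0],"angular": [0,0,0],"fingers": 0.9}
  ]
}}

```text
time: 27.35
tool_pos: [566.8, -81.9, 135.3]
tcp_rot: [180.0, 0.0, 78.3]
ft_force: [4.7, -2.3, 3.3]
finger_gap: 18.9
grip_force: 39.2
```

```bash
python3 st.py
```

```text
t 27.35 beta 144.0 r 100.8 Frad 4.05099750997563 Ftan(cw) -3.305014299619234 gap 18.941036437153468
```

```bash
sed -i 's/R=99/R=101/' tab.py; python3 tab.py 144 152 162 172 182 192 202 212
```

```text
144.0 152.0 [[-0.0051, -0.0072], [-0.0101, -0.0144], [-0.015, -0.0218], [-0.0197, -0.0292], [-0.0243, -0.0367], [-0.0288, -0.0443], [-0.0331, -0.052], [-0.0373, -0.0597]]
152.0 162.0 [[-0.0051, -0.0098], [-0.0099, -0.0197], [-0.0146, -0.0297], [-0.019, -0.0398], [-0.0232, -0.05], [-0.0271, -0.0602], [-0.0309, -0.0706], [-0.0344, -0.081]]
162.0 172.0 [[-0.0033, -0.0105], [-0.0063, -0.0211], [-0.0092, -0.0317], [-0.0118, -0.0425], [-0.0141, -0.0532], [-0.0163, -0.064], [-0.0181, -0.0749], [-0.0198, -0.0858]]
172.0 182.0 [[-0.0014, -0.0109], [-0.0026, -0.0219], [-0.0035, -0.0329], [-0.0042, -0.0439], [-0.0047, -0.0549], [-0.0049, -0.0659], [-0.0049, -0.0769], [-0.0046, -0.0879]]
182.0 192.0 [[0.0005, -0.011], [0.0012, -0.022], [0.0022, -0.033], [0.0035, -0.0439], [0.0049, -0.0548], [0.0066, -0.0657], [0.0086, -0.0766], [0.0107, -0.0874]]
192.0 202.0 [[0.0024, -0.0108], [0.005, -0.0214], [0.0079, -0.0321], [0.011, -0.0427], [0.0144, -0.0532], [0.0179, -0.0636], [0.0217, -0.0739], [0.0257, -0.0842]]
202.0 212.0 [[0.0042, -0.0102], [0.0087, -0.0202], [0.0134, -0.0302], [0.0183, -0.0401], [0.0234, -0.0499], [0.0287, -0.0595], [0.0342, -0.069], [0.04, -0.0784]]
```

{"op": "step_arm", "data": {
  "targets": [
    {"dp": [-0.005,-0.007,0],"angular": [0,0,0],"fingers": 0.9},
    {"dp": [-0.01,-0.014,0],"angular": [0,0,0],"fingers": 0.9},
    {"dp": [-0.015,-0.022,0],"angular": [0,0,0],"fingers": 0.9},
    {"dp": [-0.02,-0.029,0],"angular": [0,0,0],"fingers": 0.9},
    {"dp": [-0.024,-0.037,0],"angular": [0,0,0],"fingers": 0.9},
    {"dp": [-0.029,-0.044,0],"angular": [0,0,0],"fingers": 0.9},
    {"dp": [-0.033,-0.052,0],"angular": [0,0,0],"fingers": 0.9},
    {"dp": [-0.037,-0.06,0],"angular": [0,0,0],"fingers": 0.9}
  ]
}}

```text
time: 28.35
tool_pos: [555.0, -86.1, 135.8]
tcp_rot: [179.8, -0.0, 78.3]
ft_force: [8.7, -1.0, 2.8]
finger_gap: 19.1
grip_force: 39.2
```

```bash
python3 st.py
```

```text
t 28.35 beta 151.2 r 100.5 Frad 3.4981146151078155 Ftan(cw) -8.068340117603862 gap 19.119558470213896
```

The force has jumped to 8 N, so it bit somewhere in β 144–151. The next slot is at β ≈ 161. I'll go to about 160.5, then check with the camera.

{"op": "step_arm", "data": {
  "targets": [
    {"dp": [-0.005,-0.01,0],"angular": [0,0,0],"fingers": 0.9},
    {"dp": [-0.01,-0.02,0],"angular": [0,0,0],"fingers": 0.9},
    {"dp": [-0.015,-0.03,0],"angular": [0,0,0],"fingers": 0.9},
    {"dp": [-0.019,-0.04,0],"angular": [0,0,0],"fingers": 0.9},
    {"dp": [-0.023,-0.05,0],"angular": [0,0,0],"fingers": 0.9},
    {"dp": [-0.027,-0.06,0],"angular": [0,0,0],"fingers": 0.9},
    {"dp": [-0.031,-0.07,0],"angular": [0,0,0],"fingers": 0.9},
    {"dp": [-0.033,-0.077,0],"angular": [0,0,0],"fingers": 0.9}
  ]
}}

```text
time: 29.35
tool_pos: [538.5, -89.7, 135.8]
tcp_rot: [179.8, -0.0, 78.3]
ft_force: [10.0, -1.4, 1.9]
finger_gap: 19.1
grip_force: 39.2
```

```bash
python3 st.py; python3 b.py w8
python3 - <<'E'
from h import *
for n in ('top','scene'):
    im=snapshot(n); c=cam(n)
    for l,z in dict(stud_top=130,nut_slot=116,handle_pivot=112).items():
        for r in pinpoint(n,l)[:2]: print(n,l,round(r['conf'],2),np.round(r['at'],1),np.round(atz(c,r['at'],z),1))
E
```

```text
t 29.35 beta 160.8 r 100.5 Frad 2.7318790548629037 Ftan(cw) -9.685306239624332 gap 19.079643990732688
29.35 [538.5 -89.7 135.8] [179.8  -0.   78.3] [-15.   3. 100.   0.  77.  -3.] [10.  -1.4  1.9]
stud_top 0.82 [202.6  66.1] [524.2  10.5 130. ]
stud_top 0.42 [202.9 125.4] [517.4 -15.2 130. ]
handle_pivot 0.88 [277.2 241. ] [539.1 -88.4 112.5]
handle_mid 0.83 [279.3 266.2] [ 537.  -105.1  112.5]
press 0.69 [240.1  95.1] [526.2   7.2   0. ]
top stud_top 0.63 [292.4 216.3] [530.2  -0.8 130. ]
top stud_top 0.58 [136.7 251.5] [403.2 547.3 130. ]
top nut_slot 0.58 [297.8 217.9] [525.  -20.2 116. ]
top handle_pivot 0.58 [140.  250.2] [407.2 540.4 112. ]
scene stud_top 0.71 [283.9 200. ] [534.9  18.  130. ]
scene nut_slot 0.86 [278.2 192.5] [503.4 -29.2 116. ]
scene handle_pivot 0.59 [256.4 194.2] [549.8 -87.4 112. ]
```

The tool is at β 160.8 and the hinge reads azimuth −81.8° (target −82.6°). I'll release and rise for a check.

{"op": "step_arm", "data": {
  "targets": [
    {"dp": [0,0,0],"angular": [0,0,0],"fingers": 0.6},
    {"dp": [0,0,0],"angular": [0,0,0],"fingers": 0.4},
    {"dp": [0,0,0],"angular": [0,0,0],"fingers": 0.4},
    {"dp": [0,0,-0.08],"angular": [0,0,0],"fingers": 0.4},
    {"dp": [0,0,-0.2],"angular": [0,0,0],"fingers": 0.4},
    {"dp": [0,0,-0.35],"angular": [0,0,0],"fingers": 0.4},
    {"dp": [0,0,-0.5],"angular": [0,0,0],"fingers": 0.4},
    {"dp": [0,0,-0.5],"angular": [0,0,0],"fingers": 0.4}
  ]
}}

```text
time: 31.1
tool_pos: [539.2, -90.1, 239.7]
tcp_rot: [179.6, 0.0, 78.3]
ft_force: [0.5, -0.5, 0.7]
finger_gap: 51.0
grip_force: 0.0
```

{"op": "step_arm", "data": {
  "targets": [
    {"dp": [0,0,-0.1],"angular": [0,0,0],"fingers": 0},
    {"dp": [0,0,-0.2],"angular": [0,0,0],"fingers": 0},
    {"dp": [0,0,-0.3],"angular": [0,0,0],"fingers": 0},
    {"dp": [0,0,-0.3],"angular": [0,0,0],"fingers": 0},
    {"dp": [0,0,-0.3],"angular": [0,0,0],"fingers": 0},
    {"dp": [0,0,-0.3],"angular": [0,0,0],"fingers": 0},
    {"dp": [0,0,-0.3],"angular": [0,0,0],"fingers": 0},
    {"dp": [0,0,-0.3],"angular": [0,0,0],"fingers": 0}
  ]
}}

```text
time: 32.1
tool_pos: [537.3, -89.6, 294.9]
tcp_rot: [-180.0, -0.0, 78.3]
ft_force: [0.4, 0.8, 0.6]
finger_gap: 85.4
grip_force: 0.0
```

```bash
python3 b.py w9
python3 - <<'E'
from h import *
f=np.load('pics/w9.npz'); c=[f[k] for k in f.files]
S=np.array([525.2,10,0])
r=np.radians
im=cv2.imread('pics/w9.png')
x0,y0,w,h=150,20,240,180
big=cv2.resize(im[y0:y0+h,x0:x0+w],(800,600),interpolation=cv2.INTER_CUBIC); k=800/w
px=lambda X:tuple(int(v) for v in ((proj(c,X)[0]-[x0,y0])*k))
for a in (7.4,67.4,-52.6):   # model slots: mouths at z116
    for s in (0,180):
        u=np.array([np.cos(r(a+s)),np.sin(r(a+s)),0]); cv2.circle(big,px(S+27*u+[0,0,116]),3,(0,0,255),-1)
u=np.array([np.cos(r(-82.6)),np.sin(r(-82.6)),0]); cv2.circle(big,px(S+100*u+[0,0,112]),4,(255,0,0),-1);cv2.circle(big,px(S+100*u+[0,0,176]),4,(0,255,0),-1);cv2.circle(big,px(S+[0,0,130]),3,(255,255,0),-1)
cv2.imwrite('pics/w9c.png',big)
E
```

```text
32.1 [537.3 -89.6 294.9] [-180.    -0.    78.3] [-15.  -2.  89.   0.  94.  -3.] [0.4 0.8 0.6]
stud_top 0.73 [245.1  94.8] [526.6   9.4 130. ]
nut_slot 0.82 [242.3 123.7] [516.2 -16.4 116.5]
handle_pivot 0.73 [281.5 185.4] [543.1 -89.9 112.5]
handle_pivot 0.67 [248.3  99.3] [527.4   6.1 112.5]
handle_mid 0.85 [278.  186.6] [539.  -90.4 112.5]
press 0.96 [257.3 103.1] [530.4   7.6   0. ]
nut_axis 0.88 [244.3  97. ] [523.5   9.6 108. ]
```

View pics/w9c.png

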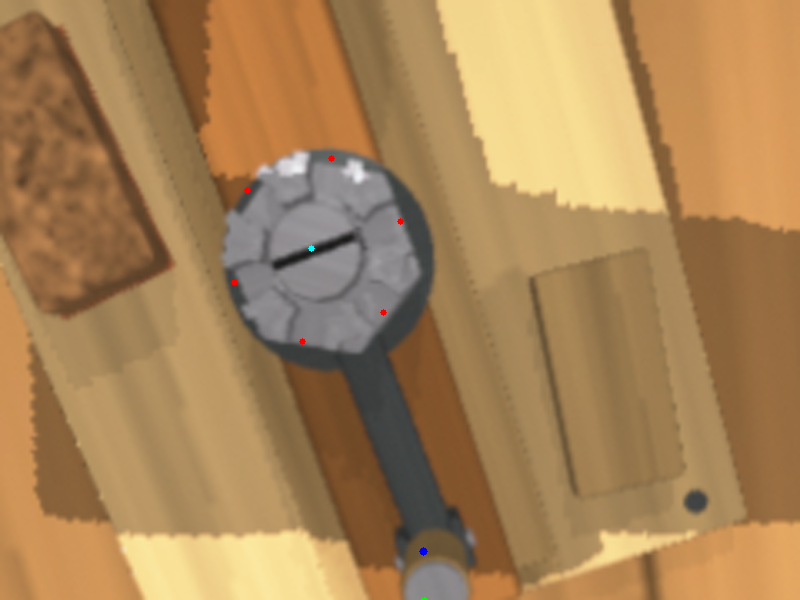

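The nut's slot line, about (248,280)–(385,225), is nearly parallel to the groove. The arm runs parallel to the bar's edges and the handle is upright. One quick numeric check of those lines.

Run:
```python
from h import *
f=np.load('pics/w9.npz'); c=[f[k] for k in f.files]
cv=lambda p:(150+p[0]*.3,20+p[1]*.3)
def az(p,q,z):
    d=atz(c,cv(q),z)-atz(c,cv(p),z); return round(float(np.degrees(np.arctan2(d[1],d[0]))),1)
print('bar',az((290,375),(375,600),82),az((430,315),(520,590),82),'arm',az((343,370),(400,530),100),az((385,350),(445,515),100),
 'groove',az((275,266),(355,236),130),'slot',az((248,280),(385,225),116),'base right',az((612,0),(746,520),18))
p=atz(c,cv((435,548)),115); s=atz(c,cv((314,250)),130); print(p,s,np.degrees(np.arctan2(*(p-s)[1::-1])), sense()['time'])
```

```text
bar -82.2 -82.7 arm -82.6 -81.6 groove 7.6 slot 8.9 base right -83.0
[542.25747116 -87.98827878 115.        ] [525.70654787   9.4471822  130.        ] -80.3594446804323 32.45
```

```bash
python3 -c "
from bench import *
print(hand_in())"
```

```text
the job is handed in; nothing more can be done
None
```

I swung the handle up against its stop and cranked the nut clockwise until it bit. I then turned it about 10–17° further, to the next slot, which lines up with the cotter hole to within about 2°. I released it with the handle upright and handed it in; no verdict came back.

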